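# Eject the red sample cassette into the catch tray

## Robot

A 6-joint arm with a two-finger parallel gripper is mounted at the origin on a cart in front of the work surface, level with it; the furniture and walls round the work are solid. World frame = base frame: x ahead of the robot, y to its left, z up, the work surface at z = 0. Lengths are in m, angles in rad, forces in N, time in s.
With the tool pointing down it reaches from about 0.25 to 0.725 m from the base axis. Payload 4 kg.
Tool frame: the origin (TCP) lies at the very end of the fingers, on their centre line; the grasp point (between the pads) lies bot.grasp_offset behind it (bot.grasp_offset is the distance from the TCP to the grasp point, in m); z points along the fingers, y is the direction in which the jaws open and shut (so a half turn about z gives the same grasp; the last joint's range is limited). The gripper opens to 85 mm and grips with 20 to 120 N. Pads are 22 mm wide; open, the fingers measure 114 mm over their backs; the gripper's body (76 mm by 85 mm) begins 54 mm behind the grasp point. The pads swing forward as they close: fully open they stand 13 mm farther back than shut.
Start: joints at [-1.117, 0.241, 0.005, 1.335, 0, 1.571], TCP at [0.219, -0.449, 0.208] pointing down, gripper open.
Joint ranges: [-2.72, 2.72], [-1.05, 1.87], [-1.09, 1.28], [-1.99, 2.15], [-1.42, 1.44], [-3.14, 3.14]. Speed limits (rad/s): [2.79, 2.79, 3.14, 3.14, 3.14, 3.14].

## Interface

Orientations are given as a unit quaternion [x, y, z, w].
In Python, from workcell import bot gives the robot as it stands. The module is installed in compiled form; this text tells all that it offers.
- The arm moves only by the shell command python3 -m jog 'ROWS' [OPENING]. ROWS is JSON, a list that holds one entry, the list of rows, each a list of 6 numbers: the shift along the tool's x, y, z in m, then the turn, a rotation vector about the tool's x, y, z in degrees. In form: [[[dx, dy, dz, wx, wy, wz], ...]]. A call has 1 to 12 rows; each row shifts and turns the pose as measured when the row begins, along the tool's axes as they then stand; what a row does not reach is not made up. A row lasts 1/8 s, in which the tool goes at most 62.5 mm and 10.7 degrees, less where a joint would pass 70% of its speed; a pose out of reach is approached as far as the arm can. A call is refused whole if a number of a shift passes 0.0625 or a number of a turn 10.7, either way. A call with a gripper value outside its range is refused whole. OPENING is the finger opening in m, from 0 to 0.0854, set as the call begins (- or left out, the last holds). The fingers move at their own pace and stop on an object; the grip force is fixed at half the most. Time passes only in rows, so rows that do not move let the fingers close. It gives the time, the measured TCP pose, the force and the opening at its end, in the units of the state.
- bot.get_obs(): the state, without advancing time (a new reading comes with each control period).
- bot.camera(name): name is "scene" or "top" or "wrist"; returns a dict with "pixels" (400x640x3 uint8, red, green, blue), "fx", "fy", "cx", "cy" (pixels), "rvec" (rotation vector, rad) and "tvec" (3), from world to camera coordinates, as OpenCV has them. Camera axes: x right, y down, z forward; pixel columns grow to the right and rows downward; lengths in m; the calibration is good to about 2 mm. A picture is of the moment at which its call begins. There is no depth.
- bot.job_done(): hands the job in, once; it reports no verdict.
The state is a dict: "clock": time; "joint_pos": joint angles; "joint_vel": joint speeds; "tau": joint torques, N m; "eef_pos": TCP position; "tool_rot": TCP orientation; "ft_force": force on the tool from outside, world axes, zero at the start; "ft_torque": the same for the moment, N m; "grip_width": finger opening in m.
Only numpy, scipy, OpenCV 4.12 (cv2) and the standard library are available. Lean on these libraries where they do the work, as an engineer would, in place of code of your own. Each camera call takes 0.05 s, during which the arm holds its last target. There are 200 camera calls.

## Task

Eject the red sample cassette from the dock into the catch tray: slide the white tray along its rails until it stands in front of the lane that holds the red cassette, then push that lane's yellow ejector tab fully home, so that the cassette drops into the tray, and let the tab spring back. Do not touch the cassettes themselves, leave the blue and the white one in their lanes, and do not knock over the flask or the bottles.

Things in the scene. Friction and masses are not known exactly. Their poses are not given: they have to be found in the camera images.
- dock: Fixed grey cassette dock, 256 (y) x 205 mm. Origin on the bench below the middle lane's mouth; at yaw 0 x points away from the robot, y left. Three lanes run along x, centre lines at y = +55 (left), 0, -55 mm (right), floors 28 mm up, mouths at x = -12 mm facing -x. Steel lips (top 47 mm up) overhang the lanes' edges; rear bar at x = 70 to 80 mm, 42 mm high.
- cassette_red: Red flat sample cassette, 50 x 26 x 14 mm (x, y, z), 40 g, loose; origin at the centre of its underside. It starts in one of the three lanes (any), its centre at x = 28 mm of the dock, underside 28 mm up, held by a small spring nose at the mouth.
- cassette_blue: Blue cassette, same shape, in another lane.
- cassette_white: White cassette, same shape, in another lane.
- tray (a joint): Slide of the white catch tray along its rails, m: 0 at the left end (tray centre at y = +125 mm of the dock), growing to the right (dock -y) up to 0.185; 0.070, 0.125 and 0.180 stand centred on the left, middle and right lane. Starts parked near the left end. Friction about 1.2 N, stays where it is left.
- tray_floor (a point): Centre of the tray's inner floor, 16.5 mm above the bench, at x = -54 mm of the dock; axes like the dock's. Inside the tray is 73 (x) x 44 (y) mm; side walls 26 mm high above this floor, the front wall 30 mm.
- tray_post (a point): Centre of the top face of the tray's green upright grip post, 14 x 14 mm, at the tray's front wall, 43 mm to -x of the tray's centre; its top is 76.5 mm above the bench, free to push or pinch for its upper 30 mm.
- ejector_left (a joint): Spring ejector slide of the left lane, m: 0 at rest, 0.070 fully pressed (towards dock -x, that is towards the robot, pushing the lane's cassette out of its mouth); about 2 N at rest to 6 N fully pressed, plus about 2 N as the cassette passes the spring nose. Springs back when released.
- tab_left (a point): Centre of the rear face (the one to push, facing dock +x) of the left lane's yellow upright thumb tab, 22 mm wide (y), 8 mm thick, from 51 to 88 mm above the bench; this point is 72 mm up and at x = 48 mm of the dock at rest. Behind the tab, up to x = 65 mm, its slide bar's top is 55 mm up: keep fingertips above that.
- ejector_middle (a joint): Spring ejector slide of the middle lane, m: 0 at rest, 0.070 fully pressed (towards dock -x, that is towards the robot, pushing the lane's cassette out of its mouth); about 2 N at rest to 6 N fully pressed, plus about 2 N as the cassette passes the spring nose. Springs back when released.
- tab_middle (a point): Centre of the rear face (the one to push, facing dock +x) of the middle lane's yellow upright thumb tab, 22 mm wide (y), 8 mm thick, from 51 to 88 mm above the bench; this point is 72 mm up and at x = 48 mm of the dock at rest. Behind the tab, up to x = 65 mm, its slide bar's top is 55 mm up: keep fingertips above that.
- ejector_right (a joint): Spring ejector slide of the right lane, m: 0 at rest, 0.070 fully pressed (towards dock -x, that is towards the robot, pushing the lane's cassette out of its mouth); about 2 N at rest to 6 N fully pressed, plus about 2 N as the cassette passes the spring nose. Springs back when released.
- tab_right (a point): Centre of the rear face (the one to push, facing dock +x) of the right lane's yellow upright thumb tab, 22 mm wide (y), 8 mm thick, from 51 to 88 mm above the bench; this point is 72 mm up and at x = 48 mm of the dock at rest. Behind the tab, up to x = 65 mm, its slide bar's top is 55 mm up: keep fingertips above that.
- flask: Glass conical flask, 66 mm wide, 105 mm high, loose, origin under its base, left of the dock.
- bottle_blue_cap: Glass bottle with blue cap, 69 mm wide, 142 mm high, loose, origin under its base, left of the dock.
- bottle_orange_cap: Glass bottle with orange cap, 56 mm wide, 104 mm high, loose, origin under its base, left of the dock.
Mind the look-alikes: they are no part of the job. Several things have the shape of the cassette_red; the one meant has the colours described above.

How it is judged:
By the outcome, as a careful person would: the job done as asked, in the order asked, and still so for the second after the job is handed in, with the robot touching nothing.
It also fails if it takes over 48 s, if anything falls off the work surface, if the arm or the gripper's body presses on something with over 40 N, if the wrist force passes 120 N, or if a joint passes its speed limit or range.

## Working session

There is one attempt and no reset: what is moved stays moved. The work goes in short steps, Python scripts to look and compute and a shell command to move; the robot and the scene stay as the last step left them, time stands still between calls to the robot, and variables do not carry over. Pictures are saved under pics/ and viewed, on a budget of 10 in all, crops included, one or two more only if the job needs it, and the job is handed in when it is done.

```bash
mkdir -p pics; python3 - <<'E'
from workcell import bot
import cv2,numpy as np
o=bot.get_obs();print(o['clock'],o['eef_pos'],o['tool_rot'],o['ft_force'],o['grip_width'],bot.grasp_offset)
for n in("top","scene"):
    c=bot.camera(n);cv2.imwrite(f"pics/{n}0.png",c['pixels'][:,:,::-1]);print(n,[c[k] for k in("fx","fy","cx","cy","rvec","tvec")])
    np.savez(f"{n}0.npz",**c)
E
```

```text
0.0 [ 0.21888355 -0.44875713  0.20678323] [ 9.74364962e-01  2.24970519e-01 -2.50617453e-04 -1.06006125e-03] [0.85475851 0.38030792 0.75654906] 0.08570734731315074 0.0187
top [430.67465893408064, 430.67465893408064, 328.4964855454894, 198.3586475282362, array([ 2.12161004, -2.15918823,  0.17311024]), array([0.00915003, 0.54347365, 1.078192  ])]
scene [361.75214402558817, 361.75214402558817, 322.97697158875536, 194.3026546803011, array([ 1.12880364, -2.09858599,  1.22190885]), array([0.31719018, 0.3132942 , 0.5342381 ])]
```

View pics/top0.png

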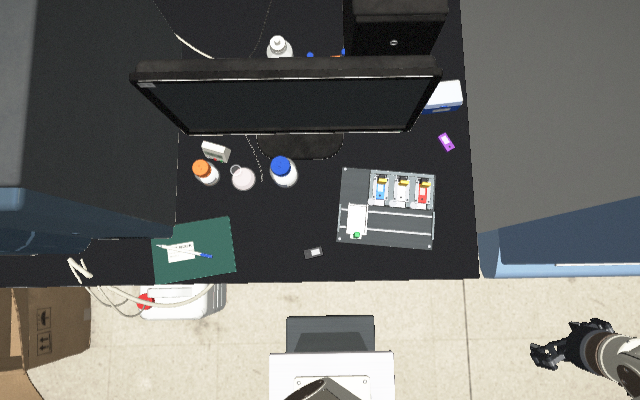

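View pics/scene0.png

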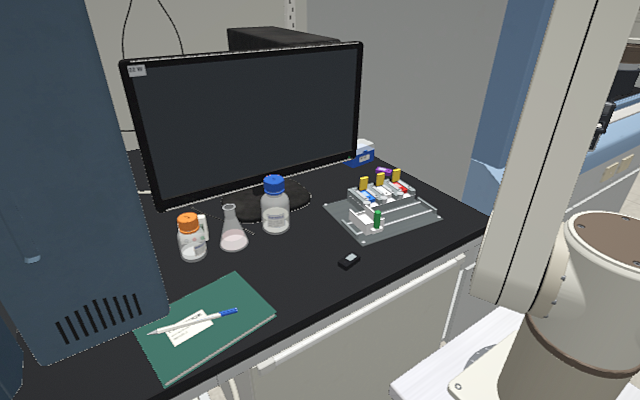

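The top view shows blue, white and red at px (380,190), (402,190) and (423,190), so red is in the right lane. The tray is parked left with its green post at (356,236). The monitor stands behind the dock. Next I'll measure the positions.

```bash
cat > h.py <<'E'
import cv2,numpy as np
def ray(c,u,v):
    R=cv2.Rodrigues(c['rvec'])[0];d=R.T@np.array([(u-c['cx'])/c['fx'],(v-c['cy'])/c['fy'],1]);return -R.T@c['tvec'],d
def plane(c,u,v,z):
    o,d=ray(c,u,v);return o+d*(z-o[2])/d[2]
def proj(c,p):
    q=cv2.Rodrigues(c['rvec'])[0]@np.array(p)+c['tvec'];return c['fx']*q[0]/q[2]+c['cx'],c['fy']*q[1]/q[2]+c['cy']
def blobs(c,lo,hi,roi,mina=4):
    x0,y0,x1,y1=roi;h=cv2.cvtColor(c['pixels'],cv2.COLOR_RGB2HSV)[y0:y1,x0:x1]
    n,l,s,ce=cv2.connectedComponentsWithStats(cv2.inRange(h,np.array(lo),np.array(hi)))
    return [(ce[i]+[x0,y0],s[i]+np.array([x0,y0,0,0,0])) for i in range(1,n) if s[i][4]>=mina]
E
python3 - <<'E'
from h import *
t=dict(np.load('top0.npz'));s=dict(np.load('scene0.npz'))
for n,c,roi in(("top",t,(330,160,445,255)),("scene",s,(320,150,450,250))):
    for nm,lo,hi,z in(("yel",(18,120,90),(32,255,255),.088),("grn",(50,100,50),(85,255,255),.0765),("red",(0,150,80),(8,255,255),.042),("blue",(98,120,80),(125,255,255),.042)):
        for ce,st in blobs(c,lo,hi,roi): print(n,nm,ce.round(1),st,plane(c,*ce,z).round(4))
# plate corners from top
for u,v in((341,168),(436,174),(432,249),(337,241)): print(plane(t,u,v,.005).round(3))
# monitor bottom edge two-view: top px bottom corners
for a,b in(((191,135),(160,206)),((407,132),(360,148))):
    o1,d1=ray(t,*a);o2,d2=ray(s,*b);k=np.linalg.lstsq(np.c_[d1,-d2],o2-o1,rcond=None)[0];print("mon",o1+d1*k[0],o2+d2*k[1])
im=t['pixels'][150:260,325:450,::-1];s2=s['pixels'][155:245,315:450,::-1]
cv2.imwrite('pics/c0.png',np.vstack([cv2.resize(im,(600,300*600//340),interpolation=2)[:300],cv2.resize(s2,(600,300),interpolation=2)]))
E
```

```text
top yel [380.9 180.9] [377 178   9   6  28] [ 0.5787 -0.1326  0.088 ]
top yel [402.7 182.7] [399 180   9   6  25] [ 0.573  -0.1873  0.088 ]
top yel [423.9 184.5] [420 182  10   5  29] [ 0.5675 -0.2405  0.088 ]
top grn [356.3 234. ] [354 232   6   5  26] [ 0.447  -0.0679  0.0765]
top red [422.8 197.4] [419 188   8  15  51] [ 0.5419 -0.2464  0.042 ]
top blue [380.1 194.7] [376 189   8  10  47] [ 0.5511 -0.1353  0.042 ]
scene yel [395.7 174.5] [392 168   9  14  99] [ 0.5475 -0.2245  0.088 ]
scene yel [379.8 178.5] [376 172   9  14  99] [ 0.5532 -0.1716  0.088 ]
scene yel [363.1 182.6] [359 176  10  14 107] [ 0.5592 -0.119   0.088 ]
scene grn [348.5 156.5] [348 156   2   2   4] [ 0.7329 -0.2044  0.0765]
scene grn [376.7 218.5] [374 210   7  18 104] [ 0.4241 -0.049   0.0765]
scene red [403.4 188.6] [400 184   7   9  31] [ 0.5354 -0.2496  0.042 ]
scene blue [359.9 159.4] [343 150  31  18 228] [ 0.7556 -0.2707  0.042 ]
scene blue [369.2 196. ] [360 190  16  13  58] [ 0.5555 -0.1411  0.042 ]
[ 0.633 -0.036  0.005]
[ 0.612 -0.294  0.005]
[ 0.409 -0.272  0.005]
[ 0.435 -0.021  0.005]
mon [0.7046754  0.34651278 0.09370702] [0.70701944 0.35307741 0.09657968]
mon [ 0.6941924  -0.19762294  0.12196402] [ 0.68513772 -0.20763746  0.12105311]
```

```bash
cat >> h.py <<'E'
from scipy.spatial.transform import Rotation as Rn
O=np.array([.5292,-.1829,0]);YAW=-.102
D=Rn.from_euler('z',YAW).as_matrix()
def dock(p): return D.T@(np.asarray(p)-O)
def todo(o,x,y,z):
    "shift in tool axes (mm) and turn (deg) to have TCP at dock x,y,z with tool x=dock x, z down"
    R=Rn.from_quat(o['tool_rot']).as_matrix();G=D@np.diag([1,-1,-1])
    print('dock now',(dock(o['eef_pos'])*1e3).round(1),'shift mm',(R.T@(D@np.array([x,y,z])+O-o['eef_pos'])*1e3).round(1),'turn',np.degrees(Rn.from_matrix(R.T@G).as_rotvec()).round(2),'F',(D.T@o['ft_force']).round(1),'w',round(o['grip_width'],4),'t',o['clock'])
E
python3 -m jog '[[[0,0,0,0,0,10.6],[0,0,0,0,0,10.6],[0,0,0,0,0,10.6],[0,0,0,0,0,0]]]' 0.05
python3 - <<'E'
from h import *
from workcell import bot
todo(bot.get_obs(),-.095,.106,.15)
E
```

```text
clock: 0.6
eef_pos: [0.2182, -0.4474, 0.2047]
tool_rot: [0.998, -0.055, -0.002, -0.003]
ft_force: [-0.4, -0.1, -0.2]
grip_width: 0.0503
dock now [-282.5 -294.8  204.7] shift mm [ 184.3 -402.    56.4] turn [-0.34  0.21 -0.49] F [-0.4 -0.2 -0.2] w 0.0503 t 0.6
```

```bash
python3 -m jog '[[[0.026,-0.057,0,0,0,0],[0.026,-0.057,0,0,0,0],[0.026,-0.057,0,0,0,0],[0.026,-0.057,0,0,0,0],[0.026,-0.057,0,0,0,0],[0.026,-0.057,0.02,0,0,0],[0.020,-0.050,0.02,0,0,0],[0,0,0,0,0,0]]]'
python3 - <<'E'
from h import *
from workcell import bot
o=bot.get_obs();todo(o,-.095,.106,.15)
c=bot.camera("wrist");np.savez("w0.npz",**c);cv2.imwrite("pics/w0.png",c['pixels'][:,:,::-1])
print(ray(c,320,200))
for ce,st in blobs(c,(50,100,50),(85,255,255),(0,0,640,400),30): print('grn',ce.round(1),st,(dock(plane(c,*ce,.0765))*1e3).round(1))
for ce,st in blobs(c,(18,120,90),(32,255,255),(0,0,640,400),30): print('yel',ce.round(1),st,(dock(plane(c,*ce,.088))*1e3).round(1))
E
```

```text
clock: 1.6
eef_pos: [0.4353, -0.0744, 0.1658]
tool_rot: [0.999, -0.044, 0.0, -0.003]
ft_force: [0.0, -1.0, 1.1]
grip_width: 0.05
dock now [-104.5   98.4  165.8] shift mm [ 9.6 -7.4 15.9] turn [-0.31  0.01  0.85] F [ 0.1 -1.   1.1] w 0.05 t 1.6
(array([ 0.51128742, -0.08227277,  0.33176505]), array([-0.29520834,  0.01999236, -0.95529514]))
grn [309.9 178.6] [302 163  17  28 359] [-88.5 104.3  76.5]
grn [  3.9 173.4] [  0 164  10  18  53] [-87.8 359.6  76.5]
grn [ 21.5 206.1] [  7 183  30  49 140] [-116.4  352.5   76.5]
grn [ 14.6 241.2] [   0  187   45   88 1319] [-149.6  367.6   76.5]
grn [ 46.5 251.8] [ 40 243  13  18  52] [-159.6  341.5   76.5]
yel [382.7   2.4] [369   0  30   7 165] [37.6 55.4 88. ]
yel [454.6   3. ] [439   0  37   8 225] [37.8  6.6 88. ]
yel [527.5   3.5] [509   0  46   9 302] [ 38.1 -42.8  88. ]
```

View pics/w0.png

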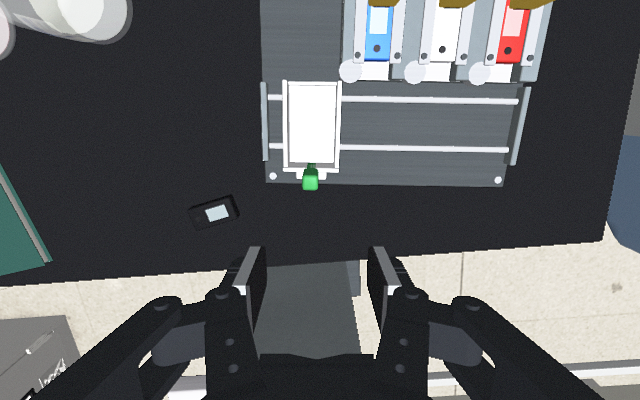

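Post top at about (310,184) px in the wrist view, dock (-94, 104.5), which agrees with the top view (-93, 106). I'll straddle it, narrow the fork and slide.

```bash
python3 -m jog '[[[0.010,-0.006,0.03,-0.3,0,0.8],[0,0,0.04,0,0,0],[0,0,0.03,0,0,0],[0,0,0.01,0,0,0],[0,0,0,0,0,0]]]'
python3 - <<'E'
from h import *
from workcell import bot
todo(bot.get_obs(),-.095,.1045,.053)
E
```

```text
clock: 2.28
eef_pos: [0.4471, -0.0767, 0.0572]
tool_rot: [0.999, -0.052, 0.003, 0.002]
ft_force: [0.2, 0.8, -0.0]
grip_width: 0.0503
dock now [-92.4  97.3  57.2] shift mm [-2.6 -7.2  4.1] turn [ 0.18 -0.37 -0.14] F [ 0.1  0.8 -0. ] w 0.0503 t 2.275
```

```bash
python3 -m jog '[[[-0.002,-0.007,0.004,0,0,0],[0,0,0,0,0,0]]]'
python3 -m jog '[[[0,0,0,0,0,0],[0,0,0,0,0,0],[0,0,0,0,0,0],[0,0,0,0,0,0]]]' 0.02
python3 - <<'E'
from h import *
from workcell import bot
o=bot.get_obs();todo(o,-.095,-.055,.053)
c=bot.camera("wrist");cv2.imwrite("pics/w1.png",c['pixels'][:,:,::-1])
E
```

```text
clock: 2.52
eef_pos: [0.4474, -0.0701, 0.0551]
tool_rot: [0.999, -0.053, 0.005, 0.002]
ft_force: [-0.0, -0.9, -0.2]
grip_width: 0.0503
clock: 3.02
eef_pos: [0.4489, -0.07, 0.0567]
tool_rot: [0.999, -0.052, 0.007, 0.002]
ft_force: [-0.5, -0.6, -0.2]
grip_width: 0.0201
dock now [-91.4 104.1  56.7] shift mm [ -3.3 159.1   4.3] turn [ 0.21 -0.8  -0.13] F [-0.4 -0.7 -0.2] w 0.0201 t 3.025
```

View pics/w1.png

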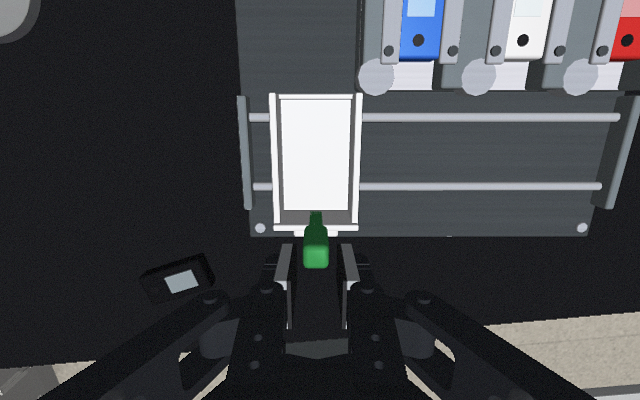

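The post, at (316,255) px, lies between the pads. I'll push a little and check that it follows.

```bash
python3 -m jog '[[[-0.003,0.01,0.004,0,-0.5,0],[0,0.02,0,0,0,0],[0,0.02,0,0,0,0],[0,0,0,0,0,0]]]'
python3 - <<'E'
from h import *
from workcell import bot
o=bot.get_obs();todo(o,-.095,-.055,.053)
c=bot.camera("wrist")
for ce,st in blobs(c,(50,100,30),(85,255,255),(200,150,450,330),50): print('grn',ce.round(1),st,(dock(plane(c,*ce,.0765))*1e3).round(1))
R=Rn.from_quat(o['tool_rot']).as_matrix()
for dy in(-.01,.01): print([np.round(proj(c,o['eef_pos']+R@np.array([dx,dy,0]))) for dx in(-.011,.011)])
E
```

```text
clock: 3.58
eef_pos: [0.4407, -0.1216, 0.0527]
tool_rot: [0.999, -0.052, 0.003, 0.001]
ft_force: [-0.3, 1.0, -0.3]
grip_width: 0.0201
dock now [-94.3  52.   52.7] shift mm [ -0.6 107.    0. ] turn [ 0.16 -0.3  -0.09] F [-0.4  1.  -0.3] w 0.0201 t 3.575
grn [243.6 245.4] [ 225  218   40   50 1323] [-85.5  87.9  76.5]
[array([299., 259.]), array([298., 224.])]
[array([333., 259.]), array([334., 224.])]
```

```bash
python3 - <<'E'
from workcell import bot
import cv2,numpy as np
a=bot.camera("wrist")['pixels'];b=bot.camera("top")
np.savez('top1.npz',**b)
cv2.imwrite("pics/w2.png",np.vstack([a[:,:,::-1][100:350],cv2.resize(b['pixels'][150:260,290:450,::-1],(480,330),interpolation=2).copy() if 0 else cv2.copyMakeBorder(cv2.resize(b['pixels'][150:260,290:450,::-1],(480,330),interpolation=2),0,0,0,160,0)]))
E
```

```text
(no output)
```

View pics/w2.png

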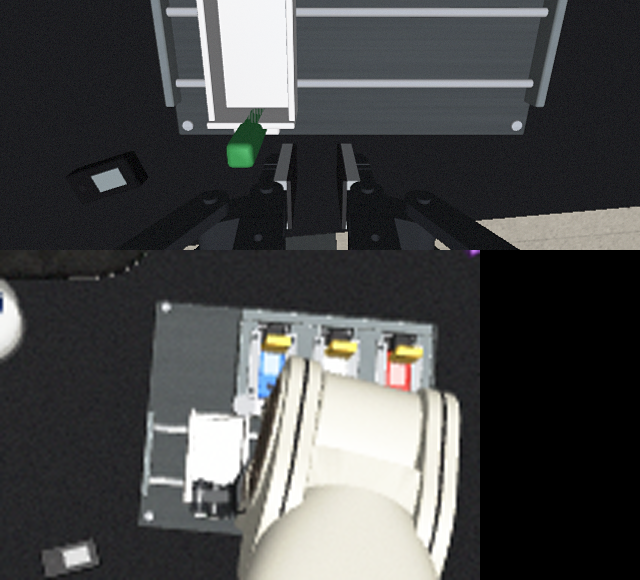

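```bash
python3 - <<'E'
from h import *
from workcell import bot
c=bot.camera("wrist");o=bot.get_obs()
for u,v in((228,266),(252,266),(230,246),(256,246),(240,256),(285,245),(290,330)): print(u,v,(dock(plane(c,u,v,.0765))*1e3).round(1),(dock(plane(c,u,v,.053))*1e3).round(1))
todo(o,-.095,.052,.053)
for ce,st in blobs(c,(50,100,110),(85,255,255),(200,150,450,330),50): print('bright',ce,st,(dock(plane(c,*ce,.0765))*1e3).round(1))
h=cv2.cvtColor(c['pixels'],cv2.COLOR_RGB2HSV);print(h[225:270:3,242,2])
R=Rn.from_quat(o['tool_rot']).as_matrix()
for z in(0,-.02,-.04): print(z,[np.round(proj(c,o['eef_pos']+R@np.array([dx,.01,z]))) for dx in(-.011,0,.011)])
E
```

```text
228 266 [-97.1  98.   76.5] [-110.   105.4   53. ]
252 266 [-97.1  85.9  76.5] [-110.    91.2   53. ]
230 246 [-86.   96.1  76.5] [-97.1 103.2  53. ]
256 246 [-86.   83.2  76.5] [-97.1  88.1  53. ]
240 256 [-91.5  91.6  76.5] [-103.5   97.8   53. ]
285 245 [-85.5  68.8  76.5] [-96.5  71.3  53. ]
290 330 [-136.    67.6   76.5] [-155.3   69.9   53. ]
dock now [-94.3  53.6  52.8] shift mm [-0.7  1.6 -0.2] turn [ 0.13 -0.29  0.07] F [-0.  -0.6  0.2] w 0.0202 t 3.775
bright [241.2018018  255.10630631] [228 244  27  23 555] [-91.   90.9  76.5]
[ 57  65  67  67  67  67  90 143 172 174 165 158 154 156  69]
0 [array([333., 258.]), array([333., 241.]), array([333., 223.])]
-0.02 [array([335., 276.]), array([335., 258.]), array([335., 238.])]
-0.04 [array([337., 299.]), array([337., 278.]), array([338., 257.])]
```

```bash
python3 - <<'E'
from h import *
from workcell import bot
c=bot.camera("wrist");o=bot.get_obs();R=Rn.from_quat(o['tool_rot']).as_matrix()
a=c['pixels'][:,:,::-1].copy();a=(255*(a/255.)**.4).astype('uint8')
for z,col in((0,(0,0,255)),(-.02,(0,255,255)),(-.04,(255,0,255))):
  for y in(-.01,.01):
    p=[tuple(int(k) for k in np.round(proj(c,o['eef_pos']+R@np.array([dx,y,z])))) for dx in(-.011,.011)];cv2.line(a,p[0],p[1],col,1)
cv2.imwrite("pics/w3.png",cv2.resize(a[180:380,180:460],(784,560),interpolation=cv2.INTER_CUBIC))
E
```

```text
(no output)
```

View pics/w3.png

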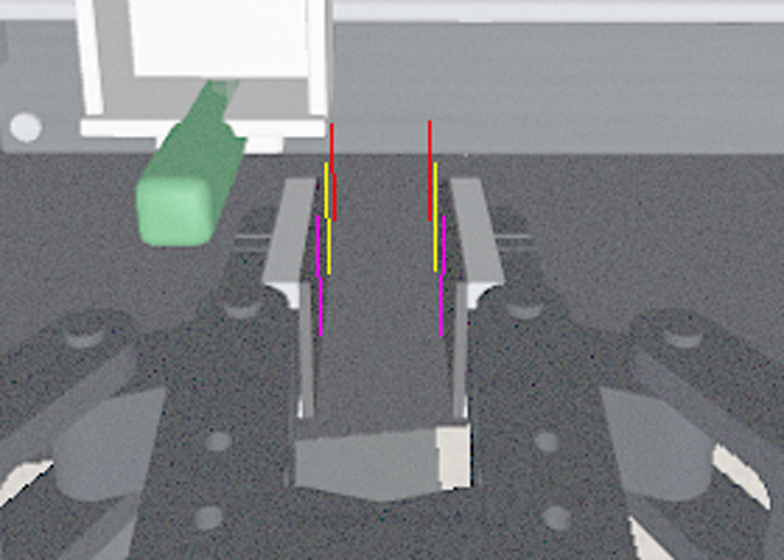

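```bash
python3 -m jog '[[[0,0,-0.05,0,0,0],[0,0,-0.02,0,0,0],[0,-0.04,0,0,0,0],[0,-0.04,0,0,0,0],[0,0,0,0,0,0]]]' 0
python3 - <<'E'
from h import *
from workcell import bot
c=bot.camera("wrist");o=bot.get_obs();R=Rn.from_quat(o['tool_rot']).as_matrix()
todo(o,-.097,.125,.052)
a=c['pixels'][:,:,::-1].copy();a=(255*(a/255.)**.4).astype('uint8')
for z,col in((0,(0,0,255)),(-.02,(0,255,255)),(-.04,(255,0,255))):
    p=[tuple(int(k) for k in np.round(proj(c,o['eef_pos']+R@np.array([dx,0,z])))) for dx in(-.011,.011)];cv2.line(a,p[0],p[1],col,1)
for ce,st in blobs(c,(50,100,110),(85,255,255),(200,100,450,330),50): print('bright',ce,st,(dock(plane(c,*ce,.0765))*1e3).round(1))
cv2.imwrite("pics/w4.png",cv2.resize(a[100:380,160:500],(680,560),interpolation=cv2.INTER_CUBIC))
E
```

```text
clock: 4.45
eef_pos: [0.4484, -0.0403, 0.1247]
tool_rot: [0.999, -0.045, 0.003, -0.001]
ft_force: [0.7, -0.4, 0.4]
grip_width: -0.0002
dock now [-94.9 132.7 124.7] shift mm [-2.5  7.9 72.6] turn [-0.1  -0.28  0.57] F [0.2 0.4 0.6] w 0.0002 t 4.5
bright [374.18730159 209.56825397] [365 201  19  18 315] [-91.4  92.   76.5]
```

View pics/w4.png

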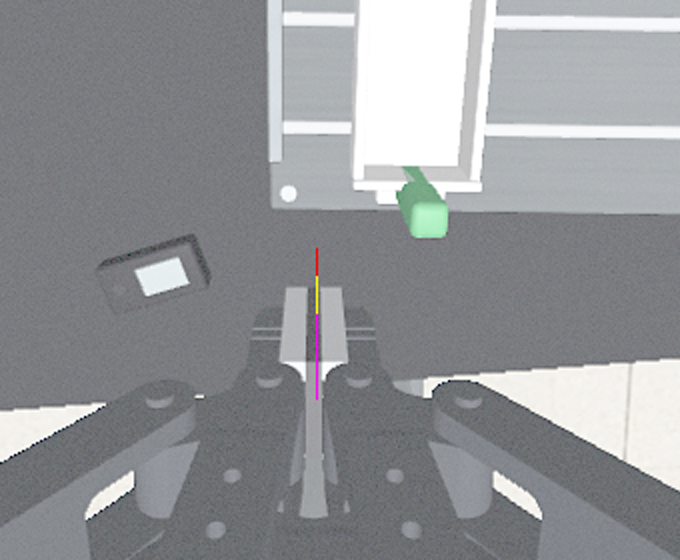

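The wrist view suggests the fingertips end about 25 mm short of the reported TCP, since they show at row 244 and should be at row 224. That would explain why they only grazed the post top. I'll check with a gentle touch on the plate left of the tray.

```bash
python3 -m jog '[[[-0.009,0.003,0.04,0,0,0.5],[0,0,0.04,0,0,0],[0,0,0.02,0,0,0],[0,0,0,0,0,0]]]'
python3 -m jog '[[[0,0,0.004,0,0,0]]]'|egrep 'pos|force'
python3 -m jog '[[[0,0,0.004,0,0,0]]]'|egrep 'pos|force'
python3 -m jog '[[[0,0,0.004,0,0,0]]]'|egrep 'pos|force'
```

```text
clock: 5.0
eef_pos: [0.44, -0.0459, 0.0226]
tool_rot: [0.999, -0.052, 0.004, -0.0]
ft_force: [-0.1, 0.1, -0.0]
grip_width: -0.0003
eef_pos: [0.4408, -0.0464, 0.0193]
ft_force: [-0.3, 0.0, -0.2]
eef_pos: [0.4416, -0.0467, 0.0158]
ft_force: [0.5, -0.3, -0.4]
eef_pos: [0.4424, -0.0469, 0.0123]
ft_force: [0.2, 0.1, -0.6]
```

```bash
for i in 1; do :; done; python3 -m jog '[[[-0.001,0,0.004,0,0,0]]]'|egrep 'pos|force'
python3 -m jog '[[[-0.001,0,0.004,0,0,0]]]'|egrep 'pos|force'
python3 -m jog '[[[-0.001,0,0.004,0,0,0]]]'|egrep 'pos|rot|force'
```

```text
eef_pos: [0.4419, -0.0469, 0.0085]
ft_force: [0.5, -0.8, -0.1]
eef_pos: [0.4422, -0.0474, 0.0069]
ft_force: [-12.6, 2.9, 44.5]
eef_pos: [0.4426, -0.0481, 0.0066]
tool_rot: [0.999, -0.053, 0.01, 0.002]
ft_force: [-13.3, 2.3, 42.3]
```

```bash
python3 -m jog '[[[-0.003,0,-0.02,0,0,0],[0,0,-0.01,0,0,0],[0,0,0,0,0,0]]]'
python3 - <<'E'
from h import *
from workcell import bot
c=bot.camera("scene");o=bot.get_obs();R=Rn.from_quat(o['tool_rot']).as_matrix()
np.savez('s1.npz',**c)
todo(o,-.097,.125,.052)
a=c['pixels'][:,:,::-1].copy();a=(255*(a/255.)**.5).astype('uint8')
x0,y0=310,150
b=cv2.resize(a[y0:y0+105,x0:x0+140],(784,588),interpolation=cv2.INTER_CUBIC)
f=lambda p:tuple(int((k-q)*5.6) for k,q in zip(proj(c,p),(x0,y0)))
for dx in(-.011,.011): cv2.line(b,f(o['eef_pos']+R@np.array([dx,0,0])),f(o['eef_pos']+R@np.array([dx,0,-.06])),(0,0,255),1)
print('tcp px',proj(c,o['eef_pos']))
# expected post corners
for s in((-1,-1),(1,-1),(1,1),(-1,1)): cv2.circle(b,f(O+D@np.array([-.097+s[0]*.007,.092+s[1]*.007,.0765])),2,(255,0,255),-1)
cv2.imwrite("pics/s1.png",b)
E
```

```text
clock: 6.12
eef_pos: [0.4398, -0.0476, 0.0386]
tool_rot: [0.999, -0.053, 0.012, 0.003]
ft_force: [-1.1, -0.8, 0.1]
grip_width: 0.0
dock now [-103.1  125.4   38.1] shift mm [  6.4   0.5 -13.8] turn [ 0.22 -1.28 -0.18] F [-0.2 -0.1 -1.1] w 0.0004 t 6.175
tcp px (np.float64(370.54605442181673), np.float64(229.17577753333097))
```

View pics/s1.png

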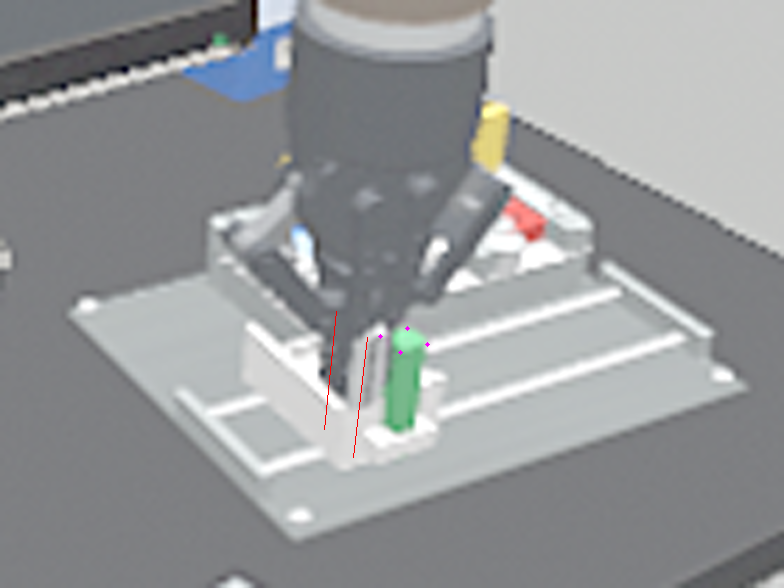

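The scene view shows the closed fingertips at about crop (355,405), also about 25 mm above the reported TCP. The touch was therefore probably gripper structure on the post top and not a fingertip on the plate. I treat the tip as reported z + 0.026 and won't go that low near the post again. Now pushing the post from its left.

```bash
python3 -m jog '[[[0.005,0,0.005,0,-1.2,0],[0,0.01,0,0,0,0],[0,0.015,0,0,0,0],[0,0.015,0,0,0,0],[0,0.0,0,0,0,0]]]'
python3 - <<'E'
from h import *
from workcell import bot
o=bot.get_obs();todo(o,-.098,-.04,.033)
c=bot.camera("wrist")
for ce,st in blobs(c,(50,100,110),(85,255,255),(200,100,450,380),50): print('bright',ce,st,(dock(plane(c,*ce,.0765))*1e3).round(1))
E
```

```text
clock: 6.8
eef_pos: [0.439, -0.0907, 0.0304]
tool_rot: [0.999, -0.053, -0.002, 0.001]
ft_force: [0.4, -0.3, 0.3]
grip_width: -0.0
dock now [-99.1  82.5  30.4] shift mm [  1.5 122.5  -2.2] turn [ 0.18  0.27 -0.21] F [ 0.5 -0.2  0.3] w -0.0 t 6.8
bright [365.19001387 270.2704577 ] [351 257  30  27 721] [-91.3  61.5  76.5]
```

```bash
python3 -m jog '[[[0.001,0.018,-0.001,0,0,0],[0,0.018,0,0,0,0],[0,0.018,0,0,0,0],[0,0.018,0,0,0,0],[0,0.018,0,0,0,0],[0,0.015,0,0,0,0],[0,0,0,0,0,0]]]'
python3 - <<'E'
from h import *
from workcell import bot
o=bot.get_obs();todo(o,-.098,-.034,.033)
c=bot.camera("wrist")
for ce,st in blobs(c,(50,100,110),(85,255,255),(200,100,450,380),50): print('bright',ce,st,(dock(plane(c,*ce,.0765))*1e3).round(1))
cv2.imwrite("pics/w5.png",c['pixels'][:,:,::-1]);np.savez('w5.npz',**c)
E
```

```text
clock: 7.72
eef_pos: [0.4282, -0.1948, 0.0313]
tool_rot: [0.999, -0.051, -0.002, -0.002]
ft_force: [-0.4, 0.6, -0.1]
grip_width: 0.0002
dock now [-99.2 -22.1  31.3] shift mm [ 1.2 11.9 -1.7] turn [-0.18  0.27 -0.01] F [-0.4  0.5 -0.1] w 0.0002 t 7.725
bright [366.52875175 269.42636746] [352 257  30  26 713] [-91.4 -44.1  76.5]
```

View pics/w5.png

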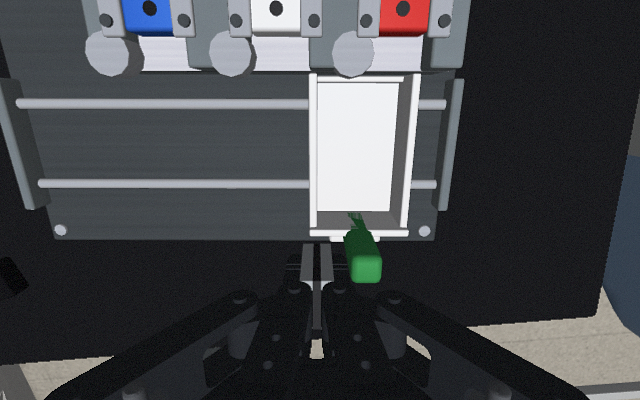

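```bash
python3 -m jog '[[[0.001,0.006,-0.001,0,0,0],[0,0.005,0,0,0,0],[0,0,0,0,0,0]]]'
python3 - <<'E'
from h import *
from workcell import bot
o=bot.get_obs();todo(o,-.098,-.034,.033)
c=bot.camera("wrist")
for ce,st in blobs(c,(50,100,110),(85,255,255),(200,100,450,380),50): print('post',ce,st,(dock(plane(c,*ce,.0765))*1e3).round(1))
for n,lo,hi in(('red',(0,150,80),(8,255,255)),('red2',(172,150,80),(180,255,255)),('blue',(98,120,80),(125,255,255))):
  for ce,st in blobs(c,lo,hi,(60,0,500,60),100): print(n,ce,st,'near edge mid',(dock(plane(c,st[0]+st[2]/2,st[1]+st[3]-2,.042))*1e3).round(1))
g=c['pixels'][150].min(1).astype(int);w=np.where(g[200:500]>190)[0]+200;print('tray row150 bright',w[0],w[-1],[ (dock(plane(c,k,150,.0425))*1e3).round(1) for k in (w[0],w[-1])],np.where(np.diff(w)>1)[0],w[np.where(np.diff(w)>1)[0]])
E
```

```text
clock: 8.15
eef_pos: [0.4276, -0.2045, 0.032]
tool_rot: [0.999, -0.05, -0.003, -0.002]
ft_force: [-0.0, -0.4, 0.9]
grip_width: -0.0001
dock now [-98.9 -31.8  32. ] shift mm [ 0.9  2.2 -1. ] turn [-0.26  0.37  0.13] F [ 0.  -0.4  0.9] w -0.0001 t 8.15
post [364.21937322 269.66239316] [350 257  29  26 702] [-91.5 -53.   76.5]
red [381.49589603  17.16963064] [ 357    0   50   35 1462] near edge mid [  7.2 -61.2  42. ]
blue [125.39767779  16.69666183] [ 100    0   51   34 1378] near edge mid [ 7.6 53.  42. ]
tray row150 bright 308 411 [array([-44.7, -27.9,  42.5]), array([-44.6, -78.6,  42.5])] [ 6 82] [314 391]
```

The tray centre reads -53 and the red lane about -60 in the same wrist frame, so it needs about 6 mm more to the right.

```bash
sed -i 's/^O=.*/O=np.array([.5292,-.1829,0]);/' h.py; python3 -m jog '[[[0,0.005,-0.001,0,0,0],[0,0.002,0,0,0,0],[0,0,0,0,0,0]]]'
cat > rel.py <<'E'
from h import *
from workcell import bot
o=bot.get_obs();todo(o,-.098,-.04,.033)
c=bot.camera("wrist")
for ce,st in blobs(c,(50,100,110),(85,255,255),(150,100,500,380),50): print('post',ce,st,(dock(plane(c,*ce,.0765))*1e3).round(1))
for n,lo,hi in(('red',(0,150,80),(8,255,255)),('blue',(98,120,80),(125,255,255))):
  for ce,st in blobs(c,lo,hi,(20,0,500,60),100): print(n,ce,st,'near edge mid',(dock(plane(c,st[0]+st[2]/2,st[1]+st[3]-2,.042))*1e3).round(1))
# plate edges/brackets at row 150
g=c['pixels'][150].min(1).astype(int);w=np.where(g[200:500]>190)[0]+200;print('tray',[(dock(plane(c,k,150,.0425))*1e3).round(1) for k in (w[0],w[-1])])
print('fx',c['fx'])
E
python3 rel.py
```

```text
clock: 8.57
eef_pos: [0.4268, -0.2112, 0.033]
tool_rot: [0.999, -0.05, -0.003, -0.003]
ft_force: [-0.3, 0.9, 0.9]
grip_width: 0.0Traceback (most recent call last):
  File "rel.py", line 1, in <module>
    from h import *
  File "h.py", line 14, in <module>
    D=Rn.from_euler('z',YAW).as_matrix()
                        ^^^
NameError: name 'YAW' is not defined
```

```bash
sed -i 's/^O=.*/O=np.array([.5292,-.1829,0]);YAW=-.102/' h.py; python3 rel.py
```

```text
dock now [-99.  -38.6  33. ] shift mm [ 1.   1.4 -0. ] turn [-0.32  0.38  0.17] F [-0.4  0.9  0.9] w 0.0 t 8.575
post [363.32230216 268.48201439] [349 256  29  26 695] [-91.5 -59.6  76.5]
red [365.57858614  17.05628003] [ 342    0   49   34 1457] near edge mid [  7.7 -61.1  42. ]
blue [111.31240768  16.64844904] [  86    0   51   33 1354] near edge mid [ 8.1 53.  42. ]
tray [array([-44.9, -34.6,  42.5]), array([-44.8, -85.2,  42.5])]
fx 313.8628568918254
```

Tray centre -59.9 and red lane about -60.5 now match. Wrist data put the dock origin (+5, -5) mm from my first guess, so I'm updating it. Then back off, lift and go behind the right tab.

```bash
sed -i 's/^D=.*/&;O=O+D@np.array([.005,-.005,0])/' h.py
python3 -m jog '[[[0,-0.015,0,0,0,0],[0,0,-0.06,0,0,0],[0,0,-0.06,0,0,0],[0,0,0,0,0,0],[0.05,0.01,0,0,0,0],[0.05,0.01,0,0,0,0],[0.04,0.01,0,0,0,0],[0,0,0,0,0,0]]]'
python3 - <<'E'
from h import *
from workcell import bot
o=bot.get_obs();todo(o,.075,-.055,.1)
c=bot.camera("wrist");print((dock(ray(c,0,0)[0])*1e3).round())
for ce,st in blobs(c,(18,120,90),(32,255,255),(0,0,640,400),50): print('yel',ce.round(1),st,(dock(plane(c,*ce,.088))*1e3).round(1))
for ce,st in blobs(c,(0,150,80),(8,255,255),(0,0,640,400),100): print('red',ce,st,(dock(plane(c,*ce,.042))*1e3).round(1))
for ce,st in blobs(c,(50,100,90),(85,255,255),(200,100,450,400),50): print('post',ce,st,(dock(plane(c,*ce,.0765))*1e3).round(1))
E
```

```text
clock: 9.62
eef_pos: [0.5651, -0.2339, 0.1486]
tool_rot: [0.999, -0.048, -0.008, -0.004]
ft_force: [-0.7, -0.1, 1.1]
grip_width: -0.0001
dock now [ 35.9 -42.  148.6] shift mm [39.8 13.5 47.8] turn [-0.44  0.94  0.33] F [-0.7 -0.2  1.1] w -0.0001 t 9.625
[115. -43. 313.]
yel [200.1 186.9] [175 179  42  20 350] [50.9 45.2 88. ]
yel [266.6 187.4] [247 181  34  17 252] [50.9 -4.5 88. ]
yel [331.6 187.9] [320 181  28  21 212] [ 50.8 -53.   88. ]
red [329.57597173 214.31095406] [320 201  22  22 283] [ 12.3 -53.7  42. ]
```

```bash
python3 -m jog '[[[0.042,0.012,0,-0.4,0.9,0.3],[0.003,0,0.03,0,0,0],[0,0,0.03,0,0,0],[0,0,0.025,0,0,0],[0,0,0,0,0,0]]]'
python3 - <<'E'
from h import *
from workcell import bot
o=bot.get_obs();todo(o,.075,-.054,.045)
c=bot.camera("scene")
a=c['pixels'][:,:,::-1];a=(255*(a/255.)**.5).astype('uint8')
b=cv2.resize(a[150:225,345:445],(784,588),interpolation=cv2.INTER_CUBIC)
cv2.imwrite("pics/s2.png",b)
E
```

```text
clock: 10.3
eef_pos: [0.6002, -0.2447, 0.058]
tool_rot: [0.999, -0.05, -0.006, -0.002]
ft_force: [0.8, 0.1, -0.2]
grip_width: 0.0002
dock now [ 71.9 -49.2  58. ] shift mm [ 3.3  4.8 12.9] turn [-0.21  0.69  0.07] F [ 0.8  0.2 -0.2] w 0.0002 t 10.3
```

View pics/s2.png

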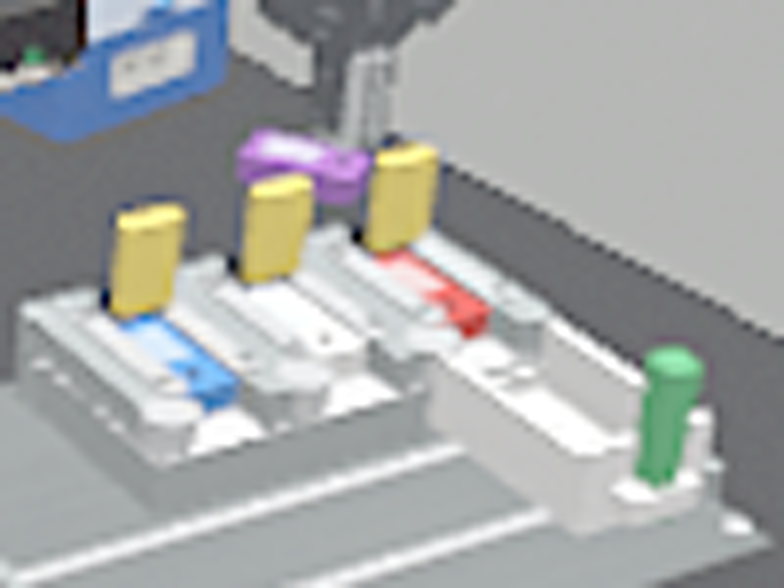

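The tray stands in front of the red lane. The fingertip, at about (372,145) in the crop, is behind the right tab with its tip 10–15 mm below the tab top. I'll lower 10 mm and push.

```bash
python3 -m jog '[[[0.003,0.004,0.005,-0.2,0.6,0],[0,0,0.005,0,0,0],[0,0,0,0,0,0]]]'
python3 -m jog '[[[-0.012,0,0,0,0,0],[-0.012,0,0,0,0,0],[-0.012,0,0,0,0,0]]]'
python3 - <<'E'
from h import *
from workcell import bot
o=bot.get_obs();todo(o,-.011,-.054,.048)
E
```

```text
clock: 10.72
eef_pos: [0.6057, -0.2503, 0.053]
tool_rot: [0.999, -0.05, 0.004, 0.002]
ft_force: [0.6, -0.6, -0.5]
grip_width: 0.0004
clock: 11.1
eef_pos: [0.5723, -0.2472, 0.0542]
tool_rot: [0.999, -0.05, 0.007, 0.002]
ft_force: [5.1, -0.2, -3.1]
grip_width: -0.0003
dock now [ 44.4 -54.6  54.2] shift mm [-55.5  -0.7   5.3] turn [ 0.19 -0.85  0.1 ] F [ 5.1  0.3 -3.1] w -0.0003 t 11.1
```

```bash
python3 -m jog '[[[-0.012,0,0.002,0,-0.4,0],[-0.012,0,0.002,0,-0.4,0],[-0.012,0,0.001,0,0,0],[-0.012,0,0.001,0,0,0]]]'
python3 - <<'E'
from h import *
from workcell import bot
o=bot.get_obs();todo(o,-.011,-.054,.05)
E
```

```text
clock: 11.6
eef_pos: [0.5324, -0.2435, 0.0533]
tool_rot: [0.999, -0.049, 0.011, 0.003]
ft_force: [6.7, 1.1, 0.6]
grip_width: 0.0003
dock now [  4.3 -55.   53.3] shift mm [-15.4  -1.1   2.9] turn [ 0.28 -1.28  0.2 ] F [6.5 1.8 0.6] w 0.0003 t 11.6
```

```bash
python3 -m jog '[[[-0.01,0,0.002,0,-0.6,0],[-0.01,0,0.001,0,-0.6,0]]]'
python3 -m jog '[[[-0.008,0,0.001,0,0,0],[-0.006,0,0,0,0,0]]]'
python3 - <<'E'
from h import *
from workcell import bot
o=bot.get_obs();todo(o,-.011,-.054,.05)
E
```

```text
clock: 11.85
eef_pos: [0.5175, -0.242, 0.0532]
tool_rot: [0.999, -0.049, 0.007, 0.003]
ft_force: [5.9, 0.7, -2.1]
grip_width: 0.0001
clock: 12.1
eef_pos: [0.5165, -0.242, 0.0544]
tool_rot: [0.999, -0.047, 0.02, 0.004]
ft_force: [17.8, -0.3, -10.7]
grip_width: -0.0001
dock now [-11.6 -55.1  54.4] shift mm [ 0.5 -1.1  4.5] turn [ 0.29 -2.35  0.44] F [ 17.7   1.6 -10.7] w -0.0001 t 12.1
```

The tab stopped at x = -11.6 with the force rising to 18 N, so it is against its end stop, where I expected it. Retreating so the tab springs back, then lifting and looking.

```bash
python3 -m jog '[[[0.015,0,0,0,-1,0],[0.02,0,0,0,-1,0],[0.02,0,0,0,0,0],[0.02,0,0,0,0,0],[0.017,0,0,0,0,0],[0,0,-0.05,0,0,0],[0,0,-0.06,0,0,0],[-0.03,0,-0.04,0,0,0],[-0.06,0,0,0,0,0],[-0.06,0,0,0,0,0],[0,0,0,0,0,0]]]'
python3 - <<'E'
from h import *
from workcell import bot
o=bot.get_obs();todo(o,-.011,-.054,.1)
a=bot.camera("scene")['pixels'];b=bot.camera("wrist")['pixels']
cv2.imwrite("pics/end.png",np.vstack([cv2.resize(a[150:250,320:450],(390,300),interpolation=2)[:,:,::-1],b[60:360,100:490,::-1][:300]]))
E
```

```text
clock: 13.48
eef_pos: [0.4448, -0.2342, 0.2038]
tool_rot: [0.999, -0.048, -0.011, 0.002]
ft_force: [1.3, 0.6, 0.3]
grip_width: -0.0
dock now [-83.7 -54.6 203.8] shift mm [ 75.   -0.7 102.1] turn [0.34 1.26 0.39] F [1.3 0.7 0.3] w -0.0 t 13.475
```

View pics/end.png

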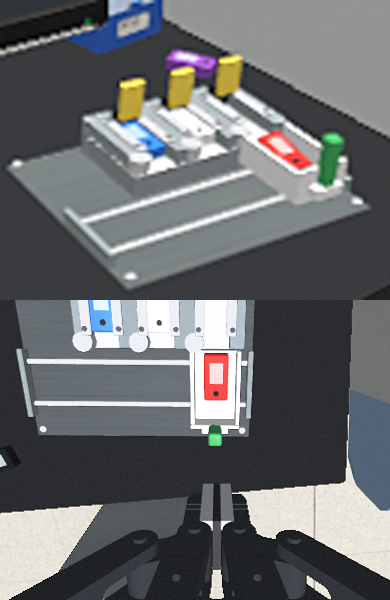

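The red cassette lies flat in the tray, at (216,376) in the wrist part. Blue and white are in their lanes and all three tabs are back. The robot is clear, so I'm handing in.

```bash
python3 -c "
from workcell import bot
print(bot.job_done(), bot.get_obs()['clock'])"
```

```text
the job is handed in; nothing more can be done
the job is handed in; nothing more can be done
```

The red cassette is in the catch tray and the job is handed in, but one touch along the way may have broken the 40 N limit. I slid the tray by its post to the right lane and pushed that lane's tab until it stopped. At the stop the tool was within 1 mm of where I expected it, and the force rose to about 18 N. I then let the tab spring back.

**Last checks:** the final scene and wrist pictures show the red cassette flat in the tray, blue and white in their lanes, and all three tabs back out. The gripper was clear at about 0.20 m up, at about 13.5 s. The flask and bottles were outside those final crops; the arm never went near them.

**What went wrong or disagreed:**
- **Possible 40 N breach:** while probing fingertip height left of the tray, the wrist force reached about 46 N for two short rows. The contact was probably the gripper's structure on the post top. If it counts as the gripper's body, it would break the 40 N rule.
- **First slide failed:** my first try, with the fingers straddling the post, slipped off after about 13 mm, so I pushed from the left with the fingers shut.
- **Fingertip height:** in the pictures the fingertips ended 15–26 mm above the reported tool point. I worked from what the pictures showed and never found the cause.
- **Dock position:** my first estimate was off by about 5 mm in x and y, and I corrected it from the wrist camera before using the tab.

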